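# Stow the brush and dosing cup under the tray guard

## Task

Swing the wire guard of the tool tray up and over backwards until it stays open by itself with nothing holding it. Then lay the scrub brush flat in the tray's wide left bay, lengthwise front to back, stand the dosing cup upright in the narrow right bay, and swing the guard fully down over them again. Leave the marker, the tape roll and the white bottle alone.

Things in the scene. Friction and masses are not known exactly. Their poses are not given: they have to be found in the camera images.
- tray: fixed shallow grey tray, 190 mm deep (x, front to back), 250 mm wide (y); origin at the centre of its underside; x away from the robot, y left, z up. Floor 4 mm thick; rim and divider 22 mm high; the divider parts a wide left bay from a narrow right bay. Posts 10 mm thick at y = +-125 mm outside the rims: hinge posts at the back 112 mm high, front rests 94 mm.
- guard (a joint): hinge of the steel wire guard over the tray (0.25 kg), rad: 0 = closed, level above the tray; 1.9 = open, leaning back on its stop. The axis runs along the tray's y at tray x = +90 mm, z = 100 mm. Gravity only, hardly any friction: let go below about 1.57 it falls shut, beyond that it falls back to the stop and stays.
- guard_bar (a point): middle of the guard's front bar (along the tray's y, 180 mm from the hinge axis; closed at tray x = -90, z = 100 mm, open at x = +148, z = 270 mm). A black rubber sleeve 110 mm long, 12 mm thick is its grip; pinched across, the bar can turn between the fingers. No wires within 85 mm of the bar towards the hinge, 90 mm either side of its middle.
- wide_bay (a point): centre of the floor of the wide left bay (inside 180 mm front to back, 127 mm wide), 4 mm above the table; axes as the tray's
- narrow_bay (a point): centre of the floor of the narrow right bay (inside 180 mm front to back, 97 mm wide), 4 mm above the table; axes as the tray's
- brush_mid (a point): centre, half-way up, of the wooden scrub brush lying bristles down: 154 mm long (its own y), 61 mm wide (its own x) at the bristles, about 50 mm across its wooden back, 46 mm high, 70 g
- cup_mid (a point): centre, half-way up, of the white plastic dosing cup standing mouth up: 68 mm high, 65 mm across the rim, 50 mm across the base, about 58 mm at half height, 30 g; its own z is its axis
- pen_mid (a point): centre of the black and white marker lying on the table, 135 mm long, 16 mm thick; a bystander
- tape_mid (a point): centre of the tape roll lying flat, 98 mm across, 25 mm high; a bystander
- conc_mid (a point): centre, half-way up, of the standing white bottle with a blue cap, 56 mm across, 190 mm high; a bystander
Not all that is in view belongs to the job. What is meant by the part that bears cup_mid is not purple, and is the larger of those in its own colour.

How it is judged:
By the outcome, as a careful person would: the job done as asked, in the order asked, and still so for the second after the job is handed in, with the robot touching nothing.
It also fails if it takes over 72 s, if anything falls off the work surface, if the arm or the gripper's body presses on something with over 40 N, if the wrist force passes 120 N, or if a joint passes its speed limit or range.

## Robot

A 6-joint arm with a two-finger parallel gripper is mounted at the origin on a cart in front of the work surface, level with it; the furniture and walls round the work are solid. World frame = base frame: x ahead of the robot, y to its left, z up, the work surface at z = 0. Lengths are in m, angles in rad, forces in N, time in s.
With the tool pointing down it reaches from about 0.35 to 0.85 m from the base axis. Payload 8.1 kg.
Tool frame: the origin (TCP) lies between the finger pads; the fingertips stand 14 mm ahead of it and the grasp point (between the pads) lies 5 mm behind it; z points along the fingers, y is the line along which they close (so a half turn about z gives the same grasp; the last joint's range is limited). The gripper opens to 93 mm and grips with 3 to 60 N. Pads are 15 mm wide; open, the fingers measure 128 mm over their backs; the gripper's body (75 mm by 188 mm) begins 65 mm behind the grasp point.
Start: joints at [-1.264, 0.13, 1.488, -0, 1.523, -0.085], TCP at [0.229, -0.555, 0.233] pointing down, gripper open.
Joint ranges: [-2.96, 2.96], [-0.89, 2.26], [0.02, 2.5], [-1.34, 4.48], [0, 2.73], [-2.66, 2.66]. Speed limits (rad/s): [2.39, 2.39, 2.79, 3.14, 3.14, 3.14].

## Interface

Orientations are given as a rotation vector (axis times angle).
In Python, from plant import robot gives the robot as it stands.
- The arm moves only by the tool arm_command, never from a script. Its argument "targets" is a list of rows, each an object of numbers: "x", "y", "z": the shift along the world's x, y, z in units of 500 mm (1.0 is 500 mm); "rx", "ry", "rz": the turn, a rotation vector about the world's x, y, z in units of 2 rad (1.0 is 2 rad); "claw": the closure in counts, from 0 (fully open) to 255 (shut). In form: [{"x": .., "y": .., "z": .., "rx": .., "ry": .., "rz": .., "claw": ..}, ...]. A call has 1 to 10 rows; each row is the pose to reach, as a shift and turn from the pose commanded when the call began; what a row does not reach only later rows make up. A row lasts 1/12 s, in which the tool goes at most 41.7 mm and 7.16 degrees, less where a joint would pass 70% of its speed; a pose out of reach is approached as far as the arm can. A call with a number of a shift or a turn outside -1 to 1 is refused whole. A call with a gripper value outside its range is refused whole. The fingers move at their own pace and stop on an object; "squeeze" is the grip in N (left out, the last holds). Time passes only in rows, so rows that repeat a pose let the fingers close. It gives the time, the measured TCP pose, the force, the opening and the grip force at its end, in the units of the state.
- robot.read_state(): the state, without advancing time (a new reading comes with each control period).
- robot.read_camera(name): name is "scene" or "side" or "wrist"; returns (picture, depth): 384x512x3 uint8, red, green, blue; 384x512 float32, m along the optical axis (not along the pixel's ray), 0 where there is no reading.
- robot.get_calibration(name): a dict with "intrinsics" (3x3 intrinsics, pixels), "dist" ([k1, k2, p1, p2, k3] as OpenCV has them; the pictures are not rectified), "origin" and "orientation" of the camera in the world. Camera axes: x right, y up, looking along -z (the intrinsics and any distortion apply to the point x, -y, -z); pixel columns grow to the right and rows downward; lengths in m; the calibration is good to about 2 mm. A picture is of the moment at which its call begins: read the wrist's pose just before it. get_calibration takes no time and is no camera call; for the wrist camera it gives the pose at the moment of the call.
- robot.close_job(): hands the job in; it is judged then, once.
The state is a dict: "t": time; "q": joint angles; "dq": joint speeds; "joint_torque": joint torques, N m; "tool_pos": TCP position; "orientation": TCP orientation; "force": force on the tool from outside, world axes, zero at the start; "wrist_torque": the same for the moment, N m; "opening": finger opening in m; "gripper_force": force on a finger pad.
Only numpy, scipy, OpenCV 4.12 (cv2) and the standard library are available. Lean on these libraries where they do the work, as an engineer would, in place of code of your own. Each camera call takes 0.05 s, during which the arm holds its last target. There are 200 camera calls.

## Working session

There is one attempt and no reset: what is moved stays moved. The work goes in short steps, Python scripts to look and compute and a tool call to move; the robot and the scene stay as the last step left them, time stands still between calls to the robot, and variables do not carry over. Pictures are saved under pics/ and viewed, at most 10 in all, crops included, and the job is handed in when it is done.

Besides the shell and the picture viewer there is one more tool, called as name(argument=value, ...), one argument or row to a line, values as JSON. arm_command: Moves the arm, as the interface text tells. Shifts and turns lie within -1 to 1; 1 stands for 500 mm of shift or 2 rad of turn. Its arguments: {"type":"object","properties":{"targets":{"type":"array","items":{"type":"object","properties":{"x":{"type":"number","minimum":-1,"maximum":1},"y":{"type":"number","minimum":-1,"maximum":1},"z":{"type":"number","minimum":-1,"maximum":1},"rx":{"type":"number","minimum":-1,"maximum":1},"ry":{"type":"number","minimum":-1,"maximum":1},"rz":{"type":"number","minimum":-1,"maximum":1},"claw":{"type":"number"}}}},"squeeze":{"type":"number"}},"required":["targets"]}

```bash
mkdir -p pics; ls; cat > h.py <<'E'
import numpy as np, cv2
from plant import robot
def snap(n):
    c=robot.get_calibration(n); p,d=robot.read_camera(n); return p,d,c
def R(c):
    o=np.array(c["orientation"],float)
    return o if o.shape==(3,3) else cv2.Rodrigues(o)[0]
def pts(c,uv,depth):
    uv=np.array(uv,float).reshape(-1,1,2)
    n=cv2.undistortPoints(uv,np.array(c["intrinsics"],float),np.array(c["dist"],float)).reshape(-1,2)
    d=np.array(depth,float).reshape(-1,1)
    P=np.c_[n[:,0],-n[:,1],-np.ones(len(n))]*d
    return P@R(c).T+np.array(c["origin"])
def cloud(d,c):
    v,u=np.mgrid[0:d.shape[0],0:d.shape[1]]
    return pts(c,np.c_[u.ravel(),v.ravel()],d.ravel()).reshape(*d.shape,3)
def plane(c,uv,z):
    o=np.array(c["origin"]); r=pts(c,uv,np.ones(len(uv)))-o
    return o+r*((z-o[2])/r[:,2:3])
E
python3 - <<'E'
from h import *
import pickle
S={}
for n in("scene","side","wrist"):
    p,d,c=snap(n);S[n]=(p,d,c);print(n,c["origin"],c["orientation"],c["dist"],(d>0).mean())
pickle.dump(S,open("s0.pkl","wb"))
cv2.imwrite("pics/a.png",cv2.resize(S["scene"][0][:,:,::-1],(800,600)))
cv2.imwrite("pics/b.png",cv2.resize(S["side"][0][:,:,::-1],(800,600)))
print(robot.read_state())
E
```

```text
pics
scene [-0.28909917  0.90931909  0.81020535] [ 0.46862207 -1.21659625 -2.12480334] [-0.1135363  0.         0.         0.         0.       ] 0.9960174560546875
side [0.5136139  1.10250364 1.05428132] [ 0.02169758 -1.26873609 -2.81168932] [-0.12792413  0.          0.          0.          0.        ] 0.996307373046875
wrist [ 0.29541708 -0.52602884  0.38521212] [-0.23419721  0.15852789 -1.17171988] [-0.06238554  0.          0.          0.          0.        ] 0.9959462483723959
{'t': 0.15, 'q': array([-1.26437108e+00,  1.31003418e-01,  1.48903550e+00, -7.70143733e-07,
        1.52302468e+00, -8.53933524e-02]), 'dq': array([-0.00146019, -0.00342059, -0.0026871 ,  0.00042805,  0.00201112,
        0.00028085]), 'joint_torque': array([ 1.12291844e-03, -5.60478115e+01, -4.92333698e+01,  7.67697114e-02,
        3.05727159e-02, -4.25849794e-05]), 'tool_pos': array([ 0.22901509, -0.55410605,  0.23181553]), 'orientation': array([-3.08006342e+00, -6.11253261e-01,  2.55914836e-04]), 'force': array([ 0.13654481, -0.68628506,  0.32938123]), 'wrist_torque': array([ 0.00797299, -0.00263575,  0.02619189]), 'gripper_force': 0.0, 'opening': 0.09271551748822016}
```

View pics/a.png

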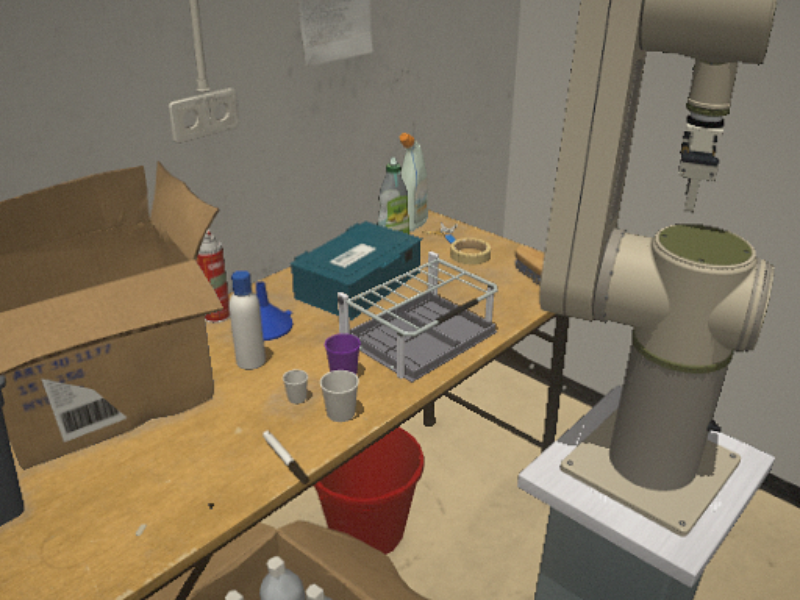

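View pics/b.png

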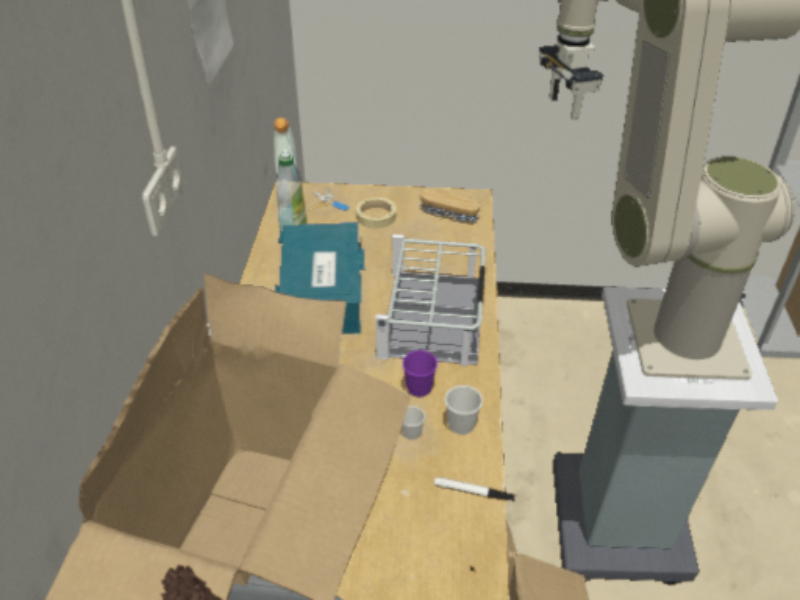

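The scene view shows the tray with its guard (sleeve around (455,312)), the large white cup (340,395), the small one (296,386) and the purple one (342,355). The side view shows the brush at (450,207), the marker at (475,490), the tape at (376,212), and the teal box behind the tray.

```bash
python3 - <<'E'
from h import *
import pickle
S=pickle.load(open("s0.pkl","rb"))
np.set_printoptions(precision=3,suppress=True)
# top-down ortho colour map fused from depth: 2mm grid x .2..1, y -.6..0.6
for n in("scene","side"):
    p,d,c=S[n]; P=cloud(d,c); ok=(d>0)&(P[...,2]>-.02)&(P[...,2]<.32)
    q=P[ok]; col=p[ok]; o=np.argsort(q[:,2]); q=q[o]; col=col[o]
    X=((0.95-q[:,0])/.002).astype(int); Y=((0.6-q[:,1])/.002).astype(int)
    m=(X>=0)&(X<400)&(Y>=0)&(Y<600)
    im=np.zeros((400,600,3),np.uint8); im[X[m],Y[m]]=col[m]
    im=cv2.dilate(im,np.ones((2,2)))
    for k in range(0,12): cv2.putText(im,"%.1f"%(.6-.1*k),(50*k,8),0,.3,(255,0,0)); cv2.line(im,(50*k,10),(50*k,14),(255,0,0))
    for k in range(0,8): cv2.putText(im,"%.2f"%(.95-.1*k),(0,50*k+12),0,.3,(0,255,0))
    cv2.imwrite(f"pics/top_{n}.png",im[:,:,::-1])
    tab=P[ok&(abs(P[...,2])<.01)]; print(n,np.median(tab[:,2]))
    def at(u,v): print((u,v),P[int(v*.64),int(u*.64)])
    for uv in ([(435,318),(477,297),(404,335),(342,297),(432,257)] if n=="scene" else [(482,270),(482,298),(398,238),(382,320),(463,393),(450,205)]): at(*uv)
a=cv2.imread("pics/top_scene.png");b=cv2.imread("pics/top_side.png")
cv2.imwrite("pics/top.png",np.vstack([a[:300+0],b[:300]]) if 0 else cv2.resize(np.vstack([a,b]),(450,600)))
E
```

```text
scene 8.353832402846484e-05
(435, 318) [ 0.542 -0.097  0.006]
(477, 297) [ 0.536 -0.233  0.   ]
(404, 335) [0.447 0.102 0.1  ]
(342, 297) [0.609 0.1   0.111]
(432, 257) [ 0.603 -0.155  0.105]
side -0.0006214014217649222
(482, 270) [ 0.426 -0.062  0.106]
(482, 298) [0.427 0.02  0.104]
(398, 238) [ 0.602 -0.148  0.111]
(382, 320) [0.614 0.094 0.104]
(463, 393) [0.46  0.22  0.053]
(450, 205) [ 0.491 -0.372  0.045]
```

View pics/top_side.png

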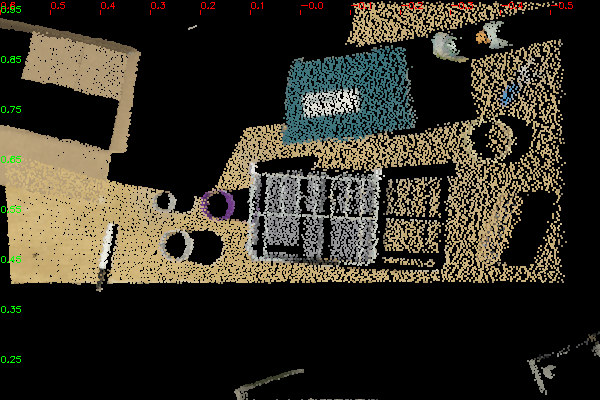

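The top-down map from the side camera shows the cup near (0.48,0.27), the brush near (0.51,-0.36), and the tray centre near (0.525,-0.02) with only slight yaw. The teal box starts at about x=0.69.

```bash
python3 - <<'E'
from h import *
import pickle
S=pickle.load(open("s0.pkl","rb"))
np.set_printoptions(precision=3,suppress=True)
for n in("scene","side"):
    p,d,c=S[n]; P=cloud(d,c); x,y,z=P[...,0],P[...,1],P[...,2]; ok=d>0
    def rect(m,t,z0=None):
        q=P[m&ok]
        if len(q)<8: print(n,t,len(q));return q
        r=cv2.minAreaRect((q[:,:2]*1000).astype(np.float32)); print(n,t,len(q),"mean",q.mean(0),"zmax",q[:,2].max(),"rect",np.round(r[0]),np.round(r[1]),round(r[2],1)); return q
    rect((x>.42)&(x<.64)&(y<-.28)&(y>-.48)&(z>.035)&(z<.06),"brushtop")
    rect((x>.42)&(x<.64)&(y<-.28)&(y>-.48)&(z>.006)&(z<.06),"brush")
    q=rect((x>.4)&(x<.54)&(y>.18)&(y<.33)&(z>.06)&(z<.075),"cuprim")
    if len(q): A=np.c_[2*q[:,:2],np.ones(len(q))]; s=np.linalg.lstsq(A,(q[:,:2]**2).sum(1),rcond=None)[0]; print(" circ",s[:2],np.sqrt(s[2]+s[0]**2+s[1]**2))
    q=rect((x>.4)&(x<.64)&(y>-.17)&(y<.13)&(z>.085)&(z<.12),"guard+posts")
    dark=p.max(2)<70
    q=rect((x>.38)&(x<.50)&(y>-.17)&(y<.13)&(z>.085)&(z<.12)&dark,"sleeve")
    rect((x>.57)&(x<.65)&(y>.07)&(y<.13)&(z>.108)&(z<.12),"postBL")
    rect((x>.57)&(x<.65)&(y<-.12)&(y>-.18)&(z>.108)&(z<.12),"postBR")
    rect((x>.38)&(x<.64)&(y>-.17)&(y<.13)&(z>.015)&(z<.03),"trayrim")
    rect((x>.42)&(x<.64)&(y>-.17)&(y<.13)&(z>.09)&(z<.11)&(x<.46),"frontbar")
    rect((x>.67)&(x<.9)&(y<.1)&(y>-.25)&(z>.03)&(z<.3),"box")
    rect((x>.36)&(x<.58)&(y<.5)&(y>.36)&(z>.006)&(z<.03),"pen")
E
```

```text
scene brushtop 213 mean [ 0.512 -0.4    0.046] zmax 0.05270593301157267 rect [ 507. -408.] [ 53. 124.] 66.8
scene brush 374 mean [ 0.538 -0.391  0.034] zmax 0.05270593301157267 rect [ 549. -376.] [138. 182.] 86.6
scene cuprim 182 mean [0.472 0.237 0.066] zmax 0.07255041771118131 rect [477. 224.] [ 64. 122.] 36.8
 circ [0.48 0.23] 0.041860443874463665
scene guard+posts 1027 mean [ 0.518 -0.02   0.103] zmax 0.11516630069283029 rect [522. -28.] [266. 200.] 87.5
scene sleeve 106 mean [ 0.428 -0.019  0.104] zmax 0.11090463323022193 rect [439. -23.] [256.  34.] 87.6
scene postBL 19 mean [0.613 0.093 0.112] zmax 0.11516630069283029 rect [614.  94.] [12. 23.] 84.9
scene postBR 16 mean [ 0.603 -0.157  0.111] zmax 0.11502092317134349 rect [ 602. -157.] [23. 10.] 10.1
scene trayrim 619 mean [ 0.507 -0.031  0.021] zmax 0.029816600041331798 rect [520. -30.] [261. 200.] 86.5
scene frontbar 288 mean [ 0.433 -0.018  0.103] zmax 0.10984606869147673 rect [440. -25.] [263.  39.] 89.9
scene box 2698 mean [ 0.742 -0.066  0.081] zmax 0.09888785630446684 rect [758. -90.] [181. 272.] 8.0
scene pen 240 mean 
[... 545 characters left out ...]
leeve 54 mean [ 0.43  -0.013  0.104] zmax 0.10831162201687639 rect [430. -20.] [102.   9.] 86.9
side postBL 18 mean [0.616 0.095 0.111] zmax 0.11509412296879207 rect [614.  95.] [18. 16.] 58.2
side postBR 12 mean [ 0.604 -0.155  0.11 ] zmax 0.11213374071711069 rect [ 602. -154.] [20. 13.] 4.1
side trayrim 394 mean [ 0.519 -0.016  0.02 ] zmax 0.029963906440934496 rect [523. -25.] [261. 197.] 87.0
side frontbar 246 mean [ 0.435 -0.018  0.101] zmax 0.10831162201687639 rect [441. -22.] [259.  36.] 89.5
side box 2582 mean [ 0.753 -0.083  0.088] zmax 0.09726958098201921 rect [759. -91.] [181. 274.] 6.2
side pen 281 mean [0.438 0.393 0.012] zmax 0.01824031320264141 rect [436. 391.] [ 51. 129.] 60.7
```

arm_command(
  targets=[
    {"x": 0.3, "y": 0.76, "z": 0.04, "rz": 0.56},
    {"x": 0.3, "y": 0.76, "z": 0.04, "rz": 0.56},
    {"x": 0.3, "y": 0.76, "z": 0.04, "rz": 0.56},
    {"x": 0.3, "y": 0.76, "z": 0.04, "rz": 0.56},
    {"x": 0.3, "y": 0.76, "z": 0.04, "rz": 0.56},
    {"x": 0.3, "y": 0.76, "z": 0.04, "rz": 0.56},
    {"x": 0.3, "y": 0.76, "z": 0.04, "rz": 0.56},
    {"x": 0.3, "y": 0.76, "z": 0.04, "rz": 0.56},
    {"x": 0.3, "y": 0.76, "z": 0.04, "rz": 0.56},
    {"x": 0.3, "y": 0.76, "z": 0.04, "rz": 0.56},
  ],
  squeeze=15,
)

```text
schema error: expected keys x, y, z, rx, ry, rz, claw
```

All keys are required; I'll resend with them.

arm_command(
  targets=[
    {"x": 0.3, "y": 0.76, "z": 0.04, "rx": 0, "ry": 0, "rz": 0.56, "claw": 0},
    {"x": 0.3, "y": 0.76, "z": 0.04, "rx": 0, "ry": 0, "rz": 0.56, "claw": 0},
    {"x": 0.3, "y": 0.76, "z": 0.04, "rx": 0, "ry": 0, "rz": 0.56, "claw": 0},
    {"x": 0.3, "y": 0.76, "z": 0.04, "rx": 0, "ry": 0, "rz": 0.56, "claw": 0},
    {"x": 0.3, "y": 0.76, "z": 0.04, "rx": 0, "ry": 0, "rz": 0.56, "claw": 0},
    {"x": 0.3, "y": 0.76, "z": 0.04, "rx": 0, "ry": 0, "rz": 0.56, "claw": 0},
    {"x": 0.3, "y": 0.76, "z": 0.04, "rx": 0, "ry": 0, "rz": 0.56, "claw": 0},
    {"x": 0.3, "y": 0.76, "z": 0.04, "rx": 0, "ry": 0, "rz": 0.56, "claw": 0},
    {"x": 0.3, "y": 0.76, "z": 0.04, "rx": 0, "ry": 0, "rz": 0.56, "claw": 0},
    {"x": 0.3, "y": 0.76, "z": 0.04, "rx": 0, "ry": 0, "rz": 0.56, "claw": 0},
  ],
  squeeze=15,
)

```text
t: 0.98
tool_pos: [0.3795, -0.172, 0.2528]
orientation: [2.277, 2.164, 0.001]
force: [-0.2, 1.0, 1.1]
opening: 0.0927
gripper_force: 0.0
```

```bash
python3 - <<'E'
from h import *
import pickle
np.set_printoptions(precision=3,suppress=True)
p,d,c=snap("wrist");pickle.dump((p,d,c),open("w1.pkl","wb"))
cv2.imwrite("pics/w1.png",p[:,:,::-1]);print(robot.read_state()["tool_pos"])
P=cloud(d,c);x,y,z=P[...,0],P[...,1],P[...,2]
m=(d>0)&(x>.38)&(x<.48)&(y>-.17)&(y<.12)&(z>.085)&(z<.12)
q=P[m];print(len(q),q.min(0),q.max(0))
s=P[m&(p.max(2)<80)];print("sleeve",len(s),s.mean(0),s.min(0),s.max(0),np.polyfit(s[:,1],s[:,0],1))
E
```

```text
[ 0.381 -0.168  0.253]
2253 [ 0.417 -0.156  0.085] [0.48  0.005 0.109]
sleeve 1076 [ 0.426 -0.036  0.106] [ 0.418 -0.13   0.1  ] [0.435 0.005 0.109] [0.063 0.428]
```

View pics/w1.png

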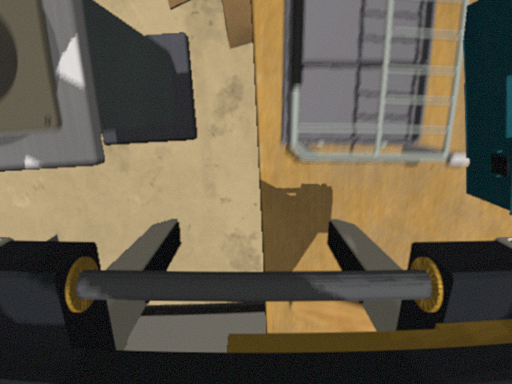

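The wrist view shows the guard's right half: the sleeve on the bar at top (296,50), and the divider at (350,65). The bar is at x≈0.428. Next I descend onto it.

arm_command(
  targets=[
    {"x": 0.098, "y": 0.306, "z": -0.1, "rx": 0, "ry": 0, "rz": 0, "claw": 0},
    {"x": 0.098, "y": 0.306, "z": -0.1, "rx": 0, "ry": 0, "rz": 0, "claw": 0},
    {"x": 0.098, "y": 0.306, "z": -0.1, "rx": 0, "ry": 0, "rz": 0, "claw": 0},
    {"x": 0.098, "y": 0.306, "z": -0.1, "rx": 0, "ry": 0, "rz": 0, "claw": 0},
    {"x": 0.098, "y": 0.306, "z": -0.1, "rx": 0, "ry": 0, "rz": 0, "claw": 0},
    {"x": 0.098, "y": 0.306, "z": -0.18, "rx": 0, "ry": 0, "rz": 0, "claw": 60},
    {"x": 0.098, "y": 0.306, "z": -0.25, "rx": 0, "ry": 0, "rz": 0, "claw": 100},
    {"x": 0.098, "y": 0.306, "z": -0.314, "rx": 0, "ry": 0, "rz": 0, "claw": 100},
    {"x": 0.098, "y": 0.306, "z": -0.314, "rx": 0, "ry": 0, "rz": 0, "claw": 120},
    {"x": 0.098, "y": 0.306, "z": -0.314, "rx": 0, "ry": 0, "rz": 0, "claw": 150},
  ],
)

```text
t: 1.87
tool_pos: [0.4263, -0.0216, 0.0944]
orientation: [-2.284, -2.152, 0.005]
force: [0.1, 1.8, 0.8]
opening: 0.0642
gripper_force: 0.0
```

arm_command(
  targets=[
    {"x": 0, "y": 0, "z": 0, "rx": 0, "ry": 0, "rz": 0, "claw": 255},
    {"x": 0, "y": 0, "z": 0, "rx": 0, "ry": 0, "rz": 0, "claw": 255},
    {"x": 0, "y": 0, "z": 0, "rx": 0, "ry": 0, "rz": 0, "claw": 255},
    {"x": 0, "y": 0, "z": 0, "rx": 0, "ry": 0, "rz": 0, "claw": 255},
    {"x": 0, "y": 0, "z": 0, "rx": 0, "ry": 0, "rz": 0, "claw": 255},
  ],
)

```text
t: 2.28
tool_pos: [0.429, -0.0218, 0.0969]
orientation: [2.285, 2.154, 0.002]
force: [0.7, 0.1, 0.8]
opening: 0.0308
gripper_force: 0.0
```

arm_command(
  targets=[
    {"x": 0, "y": 0, "z": 0, "rx": 0, "ry": 0, "rz": 0, "claw": 255},
    {"x": 0, "y": 0, "z": 0, "rx": 0, "ry": 0, "rz": 0, "claw": 255},
    {"x": 0, "y": 0, "z": 0, "rx": 0, "ry": 0, "rz": 0, "claw": 255},
    {"x": 0, "y": 0, "z": 0, "rx": 0, "ry": 0, "rz": 0, "claw": 255},
  ],
)

```text
t: 2.62
tool_pos: [0.4284, -0.0215, 0.0957]
orientation: [2.286, 2.155, 0.001]
force: [1.0, -0.2, 0.7]
opening: 0.0116
gripper_force: 15.0
```

Gripped at 11.6 mm. Next comes the arc.

arm_command(
  targets=[
    {"x": 0.0018, "y": 0, "z": 0.036, "rx": 0, "ry": 0, "rz": 0, "claw": 255},
    {"x": 0.007, "y": 0, "z": 0.0715, "rx": 0, "ry": 0, "rz": 0, "claw": 255},
    {"x": 0.016, "y": -0.001, "z": 0.106, "rx": 0, "ry": 0, "rz": 0, "claw": 255},
    {"x": 0.028, "y": -0.001, "z": 0.14, "rx": 0, "ry": 0, "rz": 0, "claw": 255},
    {"x": 0.044, "y": -0.002, "z": 0.1725, "rx": 0, "ry": 0, "rz": 0, "claw": 255},
    {"x": 0.063, "y": -0.003, "z": 0.203, "rx": 0, "ry": 0, "rz": 0, "claw": 255},
    {"x": 0.085, "y": -0.004, "z": 0.232, "rx": 0, "ry": 0, "rz": 0, "claw": 255},
    {"x": 0.109, "y": -0.005, "z": 0.258, "rx": 0, "ry": 0, "rz": 0, "claw": 255},
    {"x": 0.136, "y": -0.007, "z": 0.282, "rx": 0, "ry": 0, "rz": 0, "claw": 255},
    {"x": 0.1655, "y": -0.008, "z": 0.303, "rx": 0, "ry": 0, "rz": 0, "claw": 255},
  ],
)

```text
t: 3.45
tool_pos: [0.5105, -0.0258, 0.2482]
orientation: [-2.286, -2.154, 0.003]
force: [-3.3, -1.9, 3.4]
opening: 0.0115
gripper_force: 15.0
```

arm_command(
  targets=[
    {"x": 0.031, "y": -0.001, "z": 0.018, "rx": 0, "ry": 0, "rz": 0, "claw": 255},
    {"x": 0.064, "y": -0.003, "z": 0.0325, "rx": 0, "ry": 0, "rz": 0, "claw": 255},
    {"x": 0.098, "y": -0.005, "z": 0.044, "rx": 0, "ry": 0, "rz": 0, "claw": 255},
    {"x": 0.133, "y": -0.006, "z": 0.052, "rx": 0, "ry": 0, "rz": 0, "claw": 255},
    {"x": 0.169, "y": -0.008, "z": 0.056, "rx": 0, "ry": 0, "rz": 0, "claw": 255},
    {"x": 0.205, "y": -0.01, "z": 0.057, "rx": 0, "ry": 0, "rz": 0, "claw": 255},
    {"x": 0.241, "y": -0.012, "z": 0.054, "rx": 0, "ry": 0, "rz": 0, "claw": 255},
    {"x": 0.276, "y": -0.014, "z": 0.048, "rx": 0, "ry": 0, "rz": 0, "claw": 255},
    {"x": 0.294, "y": -0.015, "z": 0.043, "rx": 0, "ry": 0, "rz": 0, "claw": 255},
    {"x": 0.302, "y": -0.015, "z": 0.04, "rx": 0, "ry": 0, "rz": 0, "claw": 255},
  ],
)

```text
t: 4.28
tool_pos: [0.6632, -0.0336, 0.267]
orientation: [2.286, 2.154, 0.0]
force: [2.6, -3.0, 3.7]
opening: 0.0117
gripper_force: 15.0
```

arm_command(
  targets=[
    {"x": 0, "y": 0, "z": 0, "rx": 0, "ry": 0, "rz": 0, "claw": 150},
    {"x": 0, "y": 0, "z": 0, "rx": 0, "ry": 0, "rz": 0, "claw": 100},
    {"x": 0, "y": 0, "z": 0, "rx": 0, "ry": 0, "rz": 0, "claw": 80},
    {"x": 0, "y": 0, "z": 0.04, "rx": 0, "ry": 0, "rz": 0, "claw": 60},
    {"x": 0, "y": 0, "z": 0.1, "rx": 0, "ry": 0, "rz": 0, "claw": 0},
    {"x": 0, "y": 0, "z": 0.16, "rx": 0, "ry": 0, "rz": 0, "claw": 0},
  ],
)

```text
t: 4.78
tool_pos: [0.6603, -0.0327, 0.3467]
orientation: [-2.284, -2.153, 0.004]
force: [0.6, 0.2, 1.5]
opening: 0.0469
gripper_force: 0.0
```

arm_command(
  targets=[
    {"x": -0.446, "y": -0.68, "z": 0, "rx": 0, "ry": 0, "rz": -0.969, "claw": 0},
    {"x": -0.446, "y": -0.68, "z": 0, "rx": 0, "ry": 0, "rz": -0.969, "claw": 0},
    {"x": -0.446, "y": -0.68, "z": 0, "rx": 0, "ry": 0, "rz": -0.969, "claw": 0},
    {"x": -0.446, "y": -0.68, "z": 0, "rx": 0, "ry": 0, "rz": -0.969, "claw": 0},
    {"x": -0.446, "y": -0.68, "z": 0, "rx": 0, "ry": 0, "rz": -0.969, "claw": 0},
    {"x": -0.446, "y": -0.68, "z": 0, "rx": 0, "ry": 0, "rz": -0.969, "claw": 0},
    {"x": -0.446, "y": -0.68, "z": 0, "rx": 0, "ry": 0, "rz": -0.969, "claw": 0},
    {"x": -0.446, "y": -0.68, "z": 0, "rx": 0, "ry": 0, "rz": -0.969, "claw": 0},
    {"x": -0.446, "y": -0.68, "z": 0, "rx": 0, "ry": 0, "rz": -0.969, "claw": 0},
    {"x": -0.446, "y": -0.68, "z": 0, "rx": 0, "ry": 0, "rz": -0.969, "claw": 0},
  ],
)

```text
t: 5.62
tool_pos: [0.4363, -0.3747, 0.3473]
orientation: [3.116, 0.399, -0.001]
force: [0.3, -0.3, 0.2]
opening: 0.0933
gripper_force: 0.0
```

arm_command(
  targets=[
    {"x": 0, "y": 0, "z": -0.22, "rx": 0, "ry": 0, "rz": -0.337, "claw": 0},
    {"x": 0, "y": 0, "z": -0.22, "rx": 0, "ry": 0, "rz": -0.337, "claw": 0},
    {"x": 0, "y": 0, "z": -0.22, "rx": 0, "ry": 0, "rz": -0.337, "claw": 0},
    {"x": 0, "y": 0, "z": -0.22, "rx": 0, "ry": 0, "rz": -0.337, "claw": 0},
    {"x": 0, "y": 0, "z": -0.22, "rx": 0, "ry": 0, "rz": -0.337, "claw": 0},
    {"x": 0, "y": 0, "z": -0.22, "rx": 0, "ry": 0, "rz": -0.337, "claw": 0},
    {"x": 0, "y": 0, "z": -0.22, "rx": 0, "ry": 0, "rz": -0.337, "claw": 0},
    {"x": 0, "y": 0, "z": -0.22, "rx": 0, "ry": 0, "rz": -0.337, "claw": 0},
  ],
)

```text
t: 6.28
tool_pos: [0.4386, -0.3726, 0.2373]
orientation: [-3.076, 0.639, -0.0]
force: [-0.2, -1.0, -0.6]
opening: 0.0929
gripper_force: 0.0
```

```bash
python3 - <<'E'
from h import *
import pickle
np.set_printoptions(precision=3,suppress=True)
s=robot.read_state();print(s["tool_pos"],s["orientation"])
p,d,c=snap("wrist")
ps,ds,cs=snap("scene");pickle.dump((ps,ds,cs),open("s2.pkl","wb"))
cv2.imwrite("pics/w2.png",np.hstack([p,ps])[:,:,::-1][:, :])
im=cv2.resize(np.hstack([p,ps]),(800,300));cv2.imwrite("pics/w2.png",im[:,:,::-1])
P=cloud(d,c);x,y,z=P[...,0],P[...,1],P[...,2]
for lo in(.008,.03,.038):
    m=(d>0)&(x>.40)&(x<.62)&(y<-.28)&(y>-.50)&(z>lo)&(z<.065)
    n,l,st,_=cv2.connectedComponentsWithStats(m.astype(np.uint8)); k=1+st[1:,4].argmax(); q=P[l==k]
    r=cv2.minAreaRect((q[:,:2]*1000).astype(np.float32));print(lo,len(q),st[k],q.mean(0),q[:,2].max(),r)
E
```

```text
[ 0.439 -0.373  0.237] [-3.076  0.639 -0.   ]
0.008 5029 [ 236   55   45  129 5029] [ 0.495 -0.403  0.048] 0.0503067056692893 ((492.512451171875, -402.53466796875), (52.998779296875, 148.5673370361328), 66.35945892333984)
0.03 5028 [ 236   55   45  129 5028] [ 0.495 -0.403  0.048] 0.0503067056692893 ((492.46002197265625, -402.40313720703125), (51.279720306396484, 148.41383361816406), 68.87858581542969)
0.038 5028 [ 236   55   45  129 5028] [ 0.495 -0.403  0.048] 0.0503067056692893 ((492.46002197265625, -402.40313720703125), (51.279720306396484, 148.41383361816406), 68.87858581542969)
```

View pics/w2.png

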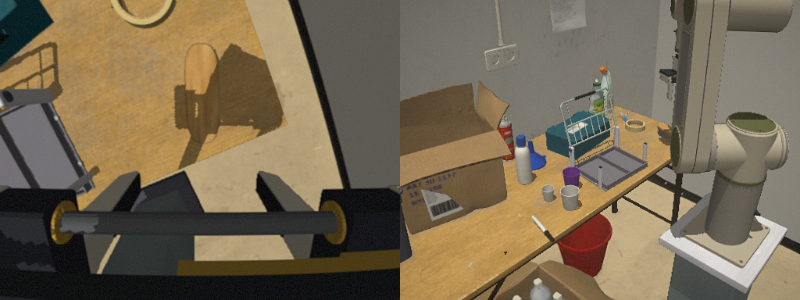

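The guard is open and resting by itself (scene, right panel at (585,115)). The wrist view has the brush at (200,90), long axis nearly vertical in the picture. It is centred at (0.4925,-0.4025).

arm_command(
  targets=[
    {"x": 0.108, "y": -0.059, "z": -0.18, "rx": 0, "ry": 0, "rz": 0, "claw": 0},
    {"x": 0.108, "y": -0.059, "z": -0.18, "rx": 0, "ry": 0, "rz": 0, "claw": 0},
    {"x": 0.108, "y": -0.059, "z": -0.18, "rx": 0, "ry": 0, "rz": 0, "claw": 0},
    {"x": 0.108, "y": -0.059, "z": -0.24, "rx": 0, "ry": 0, "rz": 0, "claw": 0},
    {"x": 0.108, "y": -0.059, "z": -0.3, "rx": 0, "ry": 0, "rz": 0, "claw": 0},
    {"x": 0.108, "y": -0.059, "z": -0.36, "rx": 0, "ry": 0, "rz": 0, "claw": 0},
    {"x": 0.108, "y": -0.059, "z": -0.41, "rx": 0, "ry": 0, "rz": 0, "claw": 0},
    {"x": 0.108, "y": -0.059, "z": -0.41, "rx": 0, "ry": 0, "rz": 0, "claw": 60},
    {"x": 0.108, "y": -0.059, "z": -0.41, "rx": 0, "ry": 0, "rz": 0, "claw": 100},
    {"x": 0.108, "y": -0.059, "z": -0.41, "rx": 0, "ry": 0, "rz": 0, "claw": 255},
  ],
)

```text
t: 7.22
tool_pos: [0.4937, -0.4033, 0.034]
orientation: [3.074, -0.642, 0.003]
force: [1.1, -0.5, 0.0]
opening: 0.0775
gripper_force: 0.0
```

arm_command(
  targets=[
    {"x": 0, "y": 0, "z": 0, "rx": 0, "ry": 0, "rz": 0, "claw": 255},
    {"x": 0, "y": 0, "z": 0, "rx": 0, "ry": 0, "rz": 0, "claw": 255},
    {"x": 0, "y": 0, "z": 0, "rx": 0, "ry": 0, "rz": 0, "claw": 255},
    {"x": 0, "y": 0, "z": 0, "rx": 0, "ry": 0, "rz": 0, "claw": 255},
  ],
)

```text
t: 7.55
tool_pos: [0.4937, -0.4033, 0.0339]
orientation: [3.074, -0.642, 0.004]
force: [-1.5, 1.1, 5.9]
opening: 0.0545
gripper_force: 15.2
```

```bash
python3 - <<'E'
from h import *
import pickle
np.set_printoptions(precision=4,suppress=True)
p,d,c=pickle.load(open("s2.pkl","rb"))
P=cloud(d,c);x,y,z=P[...,0],P[...,1],P[...,2]
yaw=-.05;o=np.array([.519,-.026])
e=np.array([np.cos(yaw),np.sin(yaw)]);f=np.array([-e[1],e[0]])
X=(P[...,:2]-o)@e;Y=(P[...,:2]-o)@f
ok=(d>0)&(abs(X)<.11)&(abs(Y)<.14)
for n,m in(("front rim",ok&(z>.017)&(z<.026)&(X<-.08)),("back rim",ok&(z>.017)&(z<.026)&(X>.08)&(X<.1)),("mid",ok&(z>.017)&(z<.026)&(abs(X)<.07))):
    print(n,m.sum(),X[m].mean(),np.polyfit(Y[m],X[m],1))
m=ok&(z>.016)&(z<.027)&(abs(X)<.06)
h,b=np.histogram(Y[m],bins=np.arange(-.14,.141,.004));print([(round(float(k),3),int(v)) for k,v in zip(b,h) if v])
for lo,hi in((-.14,-.1),(-.05,.05),(.1,.14)):
    k=m&(Y>lo)&(Y<hi); print(lo,Y[k].mean(),np.polyfit(X[k],Y[k],1))
for s in(-1,1):
  for t,zt in((-1,.094),(1,.112)):
    k=(d>0)&(abs(z-zt)<.004)&(abs(Y-s*.125)<.02)&(abs(X-t*.09)<.025);print("post",s,t,k.sum(),X[k].mean(),Y[k].mean())
print(robot.read_state()["opening"])
E
```

```text
front rim 149 -0.0916587013631365 [ 0.0016 -0.0917]
back rim 134 0.0910065540933905 [0.0053 0.0911]
mid 220 -0.0018122481426404461 [ 0.0292 -0.0013]
[(-0.124, 9), (-0.12, 38), (-0.116, 29), (-0.112, 1), (-0.024, 16), (-0.02, 46), (-0.016, 7), (-0.012, 1), (0.104, 1), (0.108, 37), (0.112, 27)]
-0.14 -0.11672540300128391 [-0.0093 -0.1167]
-0.05 -0.018201843269821494 [-0.0013 -0.0182]
0.1 0.11124723720438683 [0.009  0.1112]
post -1 -1 10 -0.07148200099239814 -0.12919087055515055
post -1 1 22 0.09014589730702517 -0.12217782012661799
post 1 -1 14 -0.07049657542247754 0.12321630494824279
post 1 1 24 0.08824729203241947 0.1211251654007837
0.054537809689575535
```

arm_command(
  targets=[
    {"x": 0, "y": 0, "z": 0.08, "rx": 0, "ry": 0, "rz": 0, "claw": 255},
    {"x": 0, "y": 0, "z": 0.16, "rx": 0, "ry": 0, "rz": 0, "claw": 255},
    {"x": 0, "y": 0, "z": 0.24, "rx": 0, "ry": 0, "rz": 0, "claw": 255},
    {"x": 0, "y": 0.04, "z": 0.3, "rx": 0, "ry": 0, "rz": 0.02, "claw": 255},
    {"x": 0, "y": 0.1, "z": 0.3, "rx": 0, "ry": 0, "rz": 0.06, "claw": 255},
    {"x": 0.01, "y": 0.17, "z": 0.3, "rx": 0, "ry": 0, "rz": 0.12, "claw": 255},
    {"x": 0.02, "y": 0.24, "z": 0.3, "rx": 0, "ry": 0, "rz": 0.181, "claw": 255},
    {"x": 0.03, "y": 0.32, "z": 0.3, "rx": 0, "ry": 0, "rz": 0.181, "claw": 255},
    {"x": 0.04, "y": 0.4, "z": 0.3, "rx": 0, "ry": 0, "rz": 0.181, "claw": 255},
    {"x": 0.05, "y": 0.48, "z": 0.3, "rx": 0, "ry": 0, "rz": 0.181, "claw": 255},
  ],
)

```text
t: 8.38
tool_pos: [0.5177, -0.1608, 0.1824]
orientation: [3.14, -0.079, 0.001]
force: [0.5, 0.6, -1.5]
opening: 0.0543
gripper_force: 14.8
```

arm_command(
  targets=[
    {"x": 0, "y": 0.08, "z": 0, "rx": 0, "ry": 0, "rz": 0, "claw": 255},
    {"x": 0, "y": 0.16, "z": 0, "rx": 0, "ry": 0, "rz": 0, "claw": 255},
    {"x": 0, "y": 0.24, "z": 0, "rx": 0, "ry": 0, "rz": 0, "claw": 255},
    {"x": 0, "y": 0.31, "z": 0, "rx": 0, "ry": 0, "rz": 0, "claw": 255},
    {"x": 0, "y": 0.35, "z": 0, "rx": 0, "ry": 0, "rz": 0, "claw": 255},
    {"x": 0, "y": 0.367, "z": 0, "rx": 0, "ry": 0, "rz": 0, "claw": 255},
    {"x": 0, "y": 0.367, "z": 0, "rx": 0, "ry": 0, "rz": 0, "claw": 255},
    {"x": 0, "y": 0.367, "z": 0, "rx": 0, "ry": 0, "rz": 0, "claw": 255},
  ],
)

```text
t: 9.05
tool_pos: [0.5179, 0.0206, 0.1823]
orientation: [3.14, -0.077, 0.0]
force: [0.2, -0.4, -1.1]
opening: 0.0543
gripper_force: 14.8
```

arm_command(
  targets=[
    {"x": 0.004, "y": 0, "z": -0.07, "rx": 0, "ry": 0, "rz": 0, "claw": 255},
    {"x": 0.004, "y": 0, "z": -0.14, "rx": 0, "ry": 0, "rz": 0, "claw": 255},
    {"x": 0.004, "y": 0, "z": -0.2, "rx": 0, "ry": 0, "rz": 0, "claw": 255},
    {"x": 0.004, "y": 0, "z": -0.24, "rx": 0, "ry": 0, "rz": 0, "claw": 255},
    {"x": 0.004, "y": 0, "z": -0.27, "rx": 0, "ry": 0, "rz": 0, "claw": 255},
    {"x": 0.004, "y": 0, "z": -0.285, "rx": 0, "ry": 0, "rz": 0, "claw": 255},
    {"x": 0.004, "y": 0, "z": -0.288, "rx": 0, "ry": 0, "rz": 0, "claw": 255},
    {"x": 0.004, "y": 0, "z": -0.288, "rx": 0, "ry": 0, "rz": 0, "claw": 255},
  ],
)

```text
t: 9.72
tool_pos: [0.52, 0.0197, 0.0381]
orientation: [3.14, -0.081, -0.0]
force: [-1.1, -0.1, 0.1]
opening: 0.0543
gripper_force: 14.8
```

arm_command(
  targets=[
    {"x": 0, "y": 0, "z": 0, "rx": 0, "ry": 0, "rz": 0, "claw": 62},
    {"x": 0, "y": 0, "z": 0, "rx": 0, "ry": 0, "rz": 0, "claw": 62},
    {"x": 0, "y": 0, "z": 0, "rx": 0, "ry": 0, "rz": 0, "claw": 62},
    {"x": 0, "y": 0, "z": 0, "rx": 0, "ry": 0, "rz": 0, "claw": 62},
    {"x": 0, "y": 0, "z": 0.04, "rx": 0, "ry": 0, "rz": 0, "claw": 62},
    {"x": 0, "y": 0, "z": 0.1, "rx": 0, "ry": 0, "rz": 0, "claw": 62},
    {"x": 0, "y": 0, "z": 0.18, "rx": 0, "ry": 0, "rz": 0, "claw": 0},
    {"x": 0, "y": 0, "z": 0.26, "rx": 0, "ry": 0, "rz": 0, "claw": 0},
    {"x": -0.04, "y": 0.04, "z": 0.32, "rx": 0, "ry": 0, "rz": 0, "claw": 0},
    {"x": -0.08, "y": 0.1, "z": 0.36, "rx": 0, "ry": 0, "rz": 0, "claw": 0},
  ],
)

```text
t: 10.55
tool_pos: [0.4814, 0.0699, 0.2228]
orientation: [3.14, -0.083, 0.009]
force: [0.1, 1.3, 0.4]
opening: 0.0909
gripper_force: 0.0
```

arm_command(
  targets=[
    {"x": -0.16, "y": 0.34, "z": 0, "rx": 0, "ry": 0, "rz": 0, "claw": 0},
    {"x": -0.16, "y": 0.34, "z": 0, "rx": 0, "ry": 0, "rz": 0, "claw": 0},
    {"x": -0.16, "y": 0.34, "z": 0, "rx": 0, "ry": 0, "rz": 0, "claw": 0},
    {"x": -0.16, "y": 0.34, "z": 0, "rx": 0, "ry": 0, "rz": 0, "claw": 0},
    {"x": -0.16, "y": 0.34, "z": 0, "rx": 0, "ry": 0, "rz": 0, "claw": 0},
    {"x": -0.16, "y": 0.34, "z": 0, "rx": 0, "ry": 0, "rz": 0, "claw": 0},
  ],
)

```text
t: 11.05
tool_pos: [0.3979, 0.2445, 0.2187]
orientation: [-3.139, 0.071, -0.001]
force: [0.1, -0.0, 0.7]
opening: 0.0928
gripper_force: 0.0
```

```bash
python3 - <<'E'
from h import *
import pickle
np.set_printoptions(precision=4,suppress=True)
s=robot.read_state();print(s["tool_pos"],s["orientation"])
p,d,c=snap("wrist");ps,ds,cs=snap("side")
P=cloud(d,c);x,y,z=P[...,0],P[...,1],P[...,2]
im=cv2.resize(np.hstack([p,ps]),(800,300));cv2.imwrite("pics/w3.png",im[:,:,::-1])
m=(d>0)&(x>.40)&(x<.53)&(y>.19)&(y<.30)&(z>.064)&(z<.078)
q=P[m];print(m.sum(),q.mean(0),q.min(0),q.max(0),cv2.minEnclosingCircle((q[:,:2]*1000).astype(np.float32)))
P=cloud(ds,cs);o=np.array([.519,-.026]);e=np.array([.9988,-.05]);f=np.array([.05,.9988])
X=(P[...,:2]-o)@e;Y=(P[...,:2]-o)@f;m=(ds>0)&(abs(X)<.1)&(Y>-.016)&(Y<.108)&(P[...,2]>.03)&(P[...,2]<.07)
r=cv2.minAreaRect((np.c_[X[m],Y[m]]*1000).astype(np.float32));print("brush in tray",m.sum(),r,P[m][:,2].max())
E
```

```text
[0.3979 0.2445 0.2187] [-3.139   0.0714 -0.0005]
708 [0.4623 0.2446 0.0691] [0.4263 0.1906 0.064 ] [0.5298 0.2794 0.0719] ((482.30816650390625, 230.95745849609375), 60.468223571777344)
brush in tray 653 ((-1.4322586059570312, 50.85713195800781), (145.77963256835938, 58.25532913208008), 4.344043254852295) 0.055696322008920385
```

View pics/w3.png

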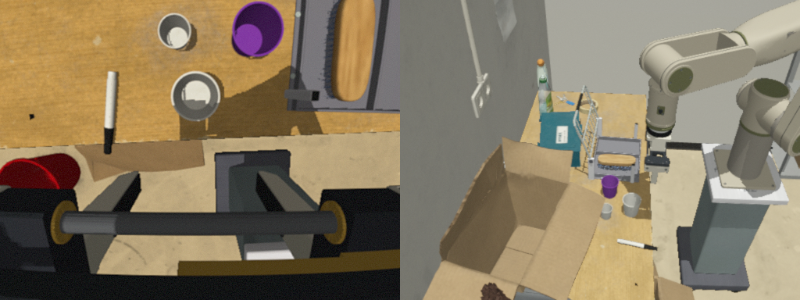

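The wrist view shows the big white cup at (195,97), the purple at (258,28) and the small one at (175,30), with the brush lying flat in the left bay at (353,48). The cup centre is about (0.459,0.246).

arm_command(
  targets=[
    {"x": 0.06, "y": 0.003, "z": -0.06, "rx": 0, "ry": 0, "rz": 0, "claw": 0},
    {"x": 0.12, "y": 0.003, "z": -0.1, "rx": 0, "ry": 0, "rz": 0, "claw": 0},
    {"x": 0.121, "y": 0.003, "z": -0.12, "rx": 0, "ry": 0, "rz": 0, "claw": 0},
    {"x": 0.121, "y": 0.003, "z": -0.18, "rx": 0, "ry": 0, "rz": 0, "claw": 0},
    {"x": 0.121, "y": 0.003, "z": -0.24, "rx": 0, "ry": 0, "rz": 0, "claw": 0},
    {"x": 0.121, "y": 0.003, "z": -0.3, "rx": 0, "ry": 0, "rz": 0, "claw": 0},
    {"x": 0.121, "y": 0.003, "z": -0.345, "rx": 0, "ry": 0, "rz": 0, "claw": 0},
    {"x": 0.121, "y": 0.003, "z": -0.364, "rx": 0, "ry": 0, "rz": 0, "claw": 0},
    {"x": 0.121, "y": 0.003, "z": -0.364, "rx": 0, "ry": 0, "rz": 0, "claw": 60},
    {"x": 0.121, "y": 0.003, "z": -0.364, "rx": 0, "ry": 0, "rz": 0, "claw": 90},
  ],
  squeeze=8,
)

```text
t: 11.98
tool_pos: [0.4609, 0.2418, 0.0367]
orientation: [3.14, -0.081, -0.0]
force: [0.1, 0.4, 0.9]
opening: 0.0839
gripper_force: 0.0
```

arm_command(
  targets=[
    {"x": 0, "y": 0, "z": 0, "rx": 0, "ry": 0, "rz": 0, "claw": 255},
    {"x": 0, "y": 0, "z": 0, "rx": 0, "ry": 0, "rz": 0, "claw": 255},
    {"x": 0, "y": 0, "z": 0, "rx": 0, "ry": 0, "rz": 0, "claw": 255},
    {"x": 0, "y": 0, "z": 0, "rx": 0, "ry": 0, "rz": 0, "claw": 255},
  ],
)

```text
t: 12.32
tool_pos: [0.4616, 0.2431, 0.0378]
orientation: [-3.139, 0.079, -0.004]
force: [0.1, 0.6, 5.0]
opening: 0.0636
gripper_force: 8.0
```

arm_command(
  targets=[
    {"x": 0, "y": 0, "z": 0.06, "rx": 0, "ry": 0, "rz": 0, "claw": 255},
    {"x": 0, "y": 0, "z": 0.14, "rx": 0, "ry": 0, "rz": 0, "claw": 255},
    {"x": 0, "y": 0, "z": 0.22, "rx": 0, "ry": 0, "rz": 0, "claw": 255},
    {"x": 0, "y": 0, "z": 0.3, "rx": 0, "ry": 0, "rz": 0.04, "claw": 255},
    {"x": 0, "y": -0.04, "z": 0.34, "rx": 0, "ry": 0, "rz": 0.1, "claw": 255},
    {"x": 0.01, "y": -0.1, "z": 0.34, "rx": 0, "ry": 0, "rz": 0.16, "claw": 255},
    {"x": 0.02, "y": -0.16, "z": 0.34, "rx": 0, "ry": 0, "rz": 0.22, "claw": 255},
    {"x": 0.03, "y": -0.22, "z": 0.34, "rx": 0, "ry": 0, "rz": 0.28, "claw": 255},
    {"x": 0.04, "y": -0.28, "z": 0.34, "rx": 0, "ry": 0, "rz": 0.34, "claw": 255},
    {"x": 0.05, "y": -0.34, "z": 0.34, "rx": 0, "ry": 0, "rz": 0.4, "claw": 255},
  ],
)

```text
t: 13.15
tool_pos: [0.4855, 0.0712, 0.2068]
orientation: [2.919, 1.16, 0.002]
force: [0.8, 1.1, -0.4]
opening: 0.0637
gripper_force: 8.0
```

arm_command(
  targets=[
    {"x": 0.003, "y": -0.06, "z": 0, "rx": 0, "ry": 0, "rz": 0.06, "claw": 255},
    {"x": 0.006, "y": -0.12, "z": 0, "rx": 0, "ry": 0, "rz": 0.12, "claw": 255},
    {"x": 0.01, "y": -0.18, "z": 0, "rx": 0, "ry": 0, "rz": 0.18, "claw": 255},
    {"x": 0.014, "y": -0.24, "z": 0, "rx": 0, "ry": 0, "rz": 0.24, "claw": 255},
    {"x": 0.018, "y": -0.3, "z": 0, "rx": 0, "ry": 0, "rz": 0.3, "claw": 255},
    {"x": 0.018, "y": -0.33, "z": 0, "rx": 0, "ry": 0, "rz": 0.36, "claw": 255},
    {"x": 0.018, "y": -0.33, "z": 0, "rx": 0, "ry": 0, "rz": 0.386, "claw": 255},
    {"x": 0.018, "y": -0.33, "z": 0, "rx": 0, "ry": 0, "rz": 0.386, "claw": 255},
  ],
)

```text
t: 13.82
tool_pos: [0.4943, -0.0936, 0.2064]
orientation: [2.274, 2.167, 0.0]
force: [-1.1, -0.3, 0.1]
opening: 0.0635
gripper_force: 8.0
```

```bash
python3 - <<'E'
from h import *
s=robot.read_state();print(s["tool_pos"],s["orientation"],s["opening"])
p,d,c=snap("side");ps,ds,cs=snap("wrist")
im=np.hstack([cv2.resize(p[80:280,150:450],(450,300)),cv2.resize(ps,(350,300))]);cv2.imwrite("pics/w4.png",im[:,:,::-1])
E
```

```text
[ 0.49429153 -0.09359698  0.20644052] [2.27440183e+00 2.16676460e+00 1.62524503e-04] 0.06354718593257142
```

View pics/w4.png

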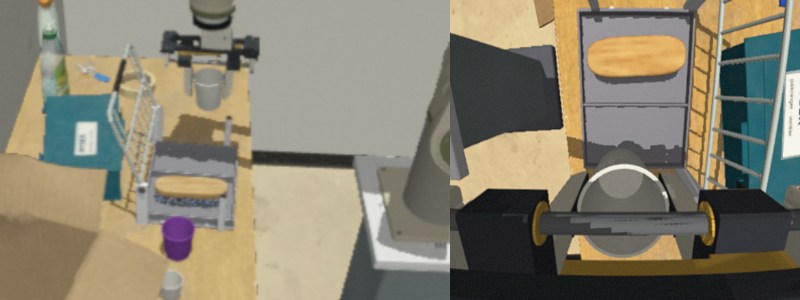

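The cup hangs upright over the right bay (side crop at (208,88)), and the brush lies straight in the left bay. Next I lower the cup.

arm_command(
  targets=[
    {"x": 0.002, "y": 0.001, "z": -0.07, "rx": 0, "ry": 0, "rz": 0, "claw": 255},
    {"x": 0.002, "y": 0.001, "z": -0.14, "rx": 0, "ry": 0, "rz": 0, "claw": 255},
    {"x": 0.002, "y": 0.001, "z": -0.21, "rx": 0, "ry": 0, "rz": 0, "claw": 255},
    {"x": 0.002, "y": 0.001, "z": -0.26, "rx": 0, "ry": 0, "rz": 0, "claw": 255},
    {"x": 0.002, "y": 0.001, "z": -0.3, "rx": 0, "ry": 0, "rz": 0, "claw": 255},
    {"x": 0.002, "y": 0.001, "z": -0.32, "rx": 0, "ry": 0, "rz": 0, "claw": 255},
    {"x": 0.002, "y": 0.001, "z": -0.329, "rx": 0, "ry": 0, "rz": 0, "claw": 255},
    {"x": 0.002, "y": 0.001, "z": -0.329, "rx": 0, "ry": 0, "rz": 0, "claw": 255},
  ],
)

```text
t: 14.58
tool_pos: [0.4954, -0.0915, 0.0416]
orientation: [-2.275, -2.166, 0.0]
force: [1.5, 0.8, -0.0]
opening: 0.0637
gripper_force: 8.0
```

arm_command(
  targets=[
    {"x": 0, "y": 0, "z": 0, "rx": 0, "ry": 0, "rz": 0, "claw": 45},
    {"x": 0, "y": 0, "z": 0, "rx": 0, "ry": 0, "rz": 0, "claw": 45},
    {"x": 0, "y": 0, "z": 0, "rx": 0, "ry": 0, "rz": 0, "claw": 45},
    {"x": 0, "y": 0, "z": 0, "rx": 0, "ry": 0, "rz": 0, "claw": 45},
    {"x": 0, "y": 0, "z": 0.03, "rx": 0, "ry": 0, "rz": 0, "claw": 45},
    {"x": 0, "y": 0, "z": 0.08, "rx": 0, "ry": 0, "rz": 0, "claw": 45},
    {"x": 0, "y": 0, "z": 0.16, "rx": 0, "ry": 0, "rz": 0, "claw": 45},
    {"x": 0, "y": 0, "z": 0.24, "rx": 0, "ry": 0, "rz": 0, "claw": 45},
    {"x": 0, "y": 0, "z": 0.32, "rx": 0, "ry": 0, "rz": 0, "claw": 45},
    {"x": 0, "y": 0.03, "z": 0.4, "rx": 0, "ry": 0, "rz": 0, "claw": 45},
  ],
)

```text
t: 15.42
tool_pos: [0.4952, -0.0788, 0.2433]
orientation: [2.276, 2.163, -0.0]
force: [0.5, 0.5, -0.1]
opening: 0.0762
gripper_force: 0.0
```

arm_command(
  targets=[
    {"x": 0, "y": 0, "z": 0.08, "rx": 0, "ry": 0, "rz": 0, "claw": 45},
    {"x": 0, "y": 0.02, "z": 0.16, "rx": 0, "ry": 0, "rz": 0, "claw": 45},
    {"x": 0, "y": 0.04, "z": 0.24, "rx": 0, "ry": 0, "rz": 0, "claw": 45},
    {"x": 0.07, "y": 0.06, "z": 0.26, "rx": 0, "ry": 0, "rz": 0, "claw": 45},
    {"x": 0.14, "y": 0.088, "z": 0.26, "rx": 0, "ry": 0, "rz": 0, "claw": 45},
  ],
)

```text
t: 15.83
tool_pos: [0.5675, -0.0337, 0.3787]
orientation: [2.269, 2.158, 0.012]
force: [0.0, -1.1, -0.2]
opening: 0.0765
gripper_force: 0.0
```

```bash
python3 - <<'E'
from h import *
np.set_printoptions(precision=4,suppress=True)
s=robot.read_state();print(s["tool_pos"],s["orientation"],s["opening"])
o=np.array([.519,-.026]);e=np.array([.9988,-.05]);f=np.array([.05,.9988])
ims=[]
for n in("scene","side","wrist"):
    p,d,c=snap(n);P=cloud(d,c);X=(P[...,:2]-o)@e;Y=(P[...,:2]-o)@f;z=P[...,2]
    m=(d>0)&(X>.11)&(X<.19)&(abs(Y)<.05)&(z>.24)&(z<.30)&(p.max(2)<80)
    q=np.c_[X,Y,z] if 0 else np.stack([X,Y,z],-1)[m]; print(n,"bar",len(q),q.mean(0) if len(q) else "")
    m=(d>0)&(abs(X)<.09)&(Y<-.022)&(Y>-.112)&(z>.065)&(z<.085)
    q=np.stack([X,Y,z],-1)[m]; print("cup rim",len(q), (q.min(0),q.max(0)) if len(q) else "")
    ims.append(p)
cv2.imwrite("pics/w5.png",np.hstack([cv2.resize(ims[1][60:260,150:450],(450,300)),cv2.resize(ims[2],(350,300))])[:,:,::-1])
E
```

```text
[ 0.5675 -0.0337  0.3787] [2.2695 2.1575 0.0117] 0.07646788131607074
scene bar 79 [0.1446 0.0007 0.2731]
cup rim 109 (array([-0.0582, -0.1036,  0.0651]), array([ 0.0094, -0.0352,  0.0764]))
side bar 51 [0.1449 0.004  0.2743]
cup rim 79 (array([-0.0541, -0.0998,  0.065 ]), array([ 0.0083, -0.0313,  0.0755]))
wrist bar 1188 [0.144  0.0043 0.2762]
cup rim 304 (array([-0.059 , -0.1006,  0.0651]), array([ 0.0057, -0.0361,  0.0761]))
```

View pics/w5.png

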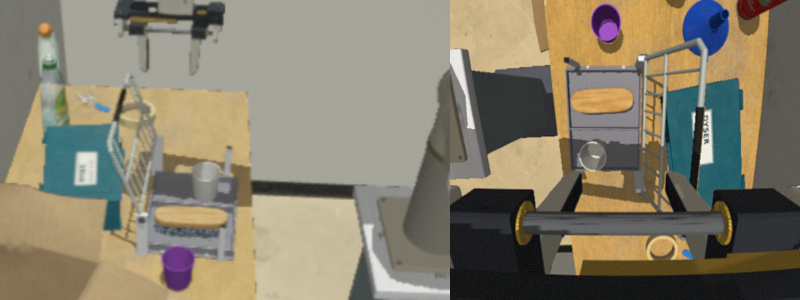

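Brush and cup are both in place: cup upright at (205,180) in the side crop and (592,155) in the wrist view. The guard is still open at bar X=0.147. I'll grip the bar again.

arm_command(
  targets=[
    {"x": 0.08, "y": 0, "z": 0, "rx": 0, "ry": 0, "rz": 0, "claw": 45},
    {"x": 0.16, "y": 0, "z": 0, "rx": 0, "ry": 0, "rz": 0, "claw": 45},
    {"x": 0.197, "y": 0, "z": 0, "rx": 0, "ry": 0, "rz": 0, "claw": 45},
    {"x": 0.197, "y": 0, "z": -0.05, "rx": 0, "ry": 0, "rz": 0, "claw": 45},
    {"x": 0.197, "y": 0, "z": -0.11, "rx": 0, "ry": 0, "rz": 0, "claw": 60},
    {"x": 0.197, "y": 0, "z": -0.17, "rx": 0, "ry": 0, "rz": 0, "claw": 90},
    {"x": 0.197, "y": 0, "z": -0.216, "rx": 0, "ry": 0, "rz": 0, "claw": 120},
    {"x": 0.197, "y": 0, "z": -0.216, "rx": 0, "ry": 0, "rz": 0, "claw": 150},
  ],
  squeeze=15,
)

```text
t: 16.65
tool_pos: [0.6604, -0.0336, 0.2563]
orientation: [-2.27, -2.161, 0.01]
force: [-0.9, -0.2, -1.6]
opening: 0.0557
gripper_force: 0.0
```

arm_command(
  targets=[
    {"x": 0, "y": 0, "z": 0, "rx": 0, "ry": 0, "rz": 0, "claw": 255},
    {"x": 0, "y": 0, "z": 0, "rx": 0, "ry": 0, "rz": 0, "claw": 255},
    {"x": 0, "y": 0, "z": 0, "rx": 0, "ry": 0, "rz": 0, "claw": 255},
    {"x": 0, "y": 0, "z": 0, "rx": 0, "ry": 0, "rz": 0, "claw": 255},
    {"x": 0, "y": 0, "z": 0, "rx": 0, "ry": 0, "rz": 0, "claw": 255},
    {"x": 0, "y": 0, "z": 0, "rx": 0, "ry": 0, "rz": 0, "claw": 255},
    {"x": 0, "y": 0, "z": 0, "rx": 0, "ry": 0, "rz": 0, "claw": 255},
  ],
)

```text
t: 17.23
tool_pos: [0.6643, -0.0334, 0.2635]
orientation: [2.274, 2.166, 0.002]
force: [1.0, -0.5, 3.5]
opening: 0.0118
gripper_force: 15.0
```

arm_command(
  targets=[
    {"x": -0.0346, "y": 0.002, "z": 0.01, "rx": 0, "ry": 0, "rz": 0, "claw": 255},
    {"x": -0.07, "y": 0.0035, "z": 0.0163, "rx": 0, "ry": 0, "rz": 0, "claw": 255},
    {"x": -0.106, "y": 0.005, "z": 0.019, "rx": 0, "ry": 0, "rz": 0, "claw": 255},
    {"x": -0.142, "y": 0.007, "z": 0.0184, "rx": 0, "ry": 0, "rz": 0, "claw": 255},
    {"x": -0.1776, "y": 0.009, "z": 0.014, "rx": 0, "ry": 0, "rz": 0, "claw": 255},
    {"x": -0.2127, "y": 0.0105, "z": 0.0062, "rx": 0, "ry": 0, "rz": 0, "claw": 255},
    {"x": -0.2468, "y": 0.012, "z": -0.005, "rx": 0, "ry": 0, "rz": 0, "claw": 255},
    {"x": -0.2797, "y": 0.014, "z": -0.02, "rx": 0, "ry": 0, "rz": 0, "claw": 255},
    {"x": -0.311, "y": 0.0155, "z": -0.038, "rx": 0, "ry": 0, "rz": 0, "claw": 255},
    {"x": -0.34, "y": 0.017, "z": -0.0587, "rx": 0, "ry": 0, "rz": 0, "claw": 255},
  ],
)

```text
t: 18.07
tool_pos: [0.4934, -0.0246, 0.2335]
orientation: [2.274, 2.166, 0.002]
force: [2.2, 1.5, -2.9]
opening: 0.0112
gripper_force: 15.0
```

arm_command(
  targets=[
    {"x": -0.027, "y": 0.001, "z": -0.024, "rx": 0, "ry": 0, "rz": 0, "claw": 255},
    {"x": -0.0515, "y": 0.0025, "z": -0.05, "rx": 0, "ry": 0, "rz": 0, "claw": 255},
    {"x": -0.0733, "y": 0.0035, "z": -0.0787, "rx": 0, "ry": 0, "rz": 0, "claw": 255},
    {"x": -0.092, "y": 0.0045, "z": -0.1094, "rx": 0, "ry": 0, "rz": 0, "claw": 255},
    {"x": -0.108, "y": 0.005, "z": -0.142, "rx": 0, "ry": 0, "rz": 0, "claw": 255},
    {"x": -0.12, "y": 0.006, "z": -0.1756, "rx": 0, "ry": 0, "rz": 0, "claw": 255},
    {"x": -0.129, "y": 0.0065, "z": -0.2105, "rx": 0, "ry": 0, "rz": 0, "claw": 255},
    {"x": -0.134, "y": 0.0065, "z": -0.246, "rx": 0, "ry": 0, "rz": 0, "claw": 255},
    {"x": -0.136, "y": 0.007, "z": -0.268, "rx": 0, "ry": 0, "rz": 0, "claw": 255},
    {"x": -0.136, "y": 0.007, "z": -0.279, "rx": 0, "ry": 0, "rz": 0, "claw": 255},
  ],
)

```text
t: 18.9
tool_pos: [0.4284, -0.0215, 0.0954]
orientation: [2.272, 2.163, 0.006]
force: [-3.7, 1.3, 22.9]
opening: 0.0109
gripper_force: 15.0
```

The guard is on its rests (bar back at its closed position, contact felt). I'll release and retreat.

arm_command(
  targets=[
    {"x": 0, "y": 0, "z": 0.003, "rx": 0, "ry": 0, "rz": 0, "claw": 200},
    {"x": 0, "y": 0, "z": 0.003, "rx": 0, "ry": 0, "rz": 0, "claw": 120},
    {"x": 0, "y": 0, "z": 0.003, "rx": 0, "ry": 0, "rz": 0, "claw": 100},
    {"x": 0, "y": 0, "z": 0.003, "rx": 0, "ry": 0, "rz": 0, "claw": 100},
    {"x": 0, "y": 0, "z": 0.04, "rx": 0, "ry": 0, "rz": 0, "claw": 80},
    {"x": 0, "y": 0, "z": 0.1, "rx": 0, "ry": 0, "rz": 0, "claw": 80},
    {"x": 0, "y": 0, "z": 0.18, "rx": 0, "ry": 0, "rz": 0, "claw": 80},
    {"x": 0, "y": 0, "z": 0.26, "rx": 0, "ry": 0, "rz": 0, "claw": 80},
    {"x": -0.04, "y": -0.05, "z": 0.32, "rx": 0, "ry": 0, "rz": 0, "claw": 80},
    {"x": -0.04, "y": -0.1, "z": 0.32, "rx": 0, "ry": 0, "rz": 0, "claw": 80},
  ],
)

```text
t: 19.73
tool_pos: [0.4071, -0.0715, 0.261]
orientation: [2.266, 2.165, 0.007]
force: [0.7, -0.8, -0.7]
opening: 0.0636
gripper_force: 0.0
```

```bash
python3 - <<'E'
from h import *
np.set_printoptions(precision=4,suppress=True)
s=robot.read_state();print(s["t"],s["tool_pos"],s["opening"])
o=np.array([.519,-.026]);e=np.array([.9988,-.05]);f=np.array([.05,.9988])
ims=[]
for n in("scene","side"):
    p,d,c=snap(n);P=cloud(d,c);X=(P[...,:2]-o)@e;Y=(P[...,:2]-o)@f;z=P[...,2]
    m=(d>0)&(X>-.12)&(X<-.06)&(abs(Y)<.05)&(z>.08)&(z<.2)&(p.max(2)<80)
    q=np.stack([X,Y,z],-1)[m]; print(n,"bar",len(q),q.mean(0) if len(q) else "")
    ims.append(p)
cv2.imwrite("pics/w6.png",np.hstack([cv2.resize(ims[1][100:260,200:360],(400,400)),cv2.resize(ims[0][140:290,180:330],(400,400))])[:,:,::-1])
E
```

```text
19.7333 [ 0.4071 -0.0715  0.261 ] 0.06363372724588322
scene bar 92 [-0.0927  0.0029  0.1041]
side bar 75 [-0.0905  0.0012  0.1031]
```

View pics/w6.png

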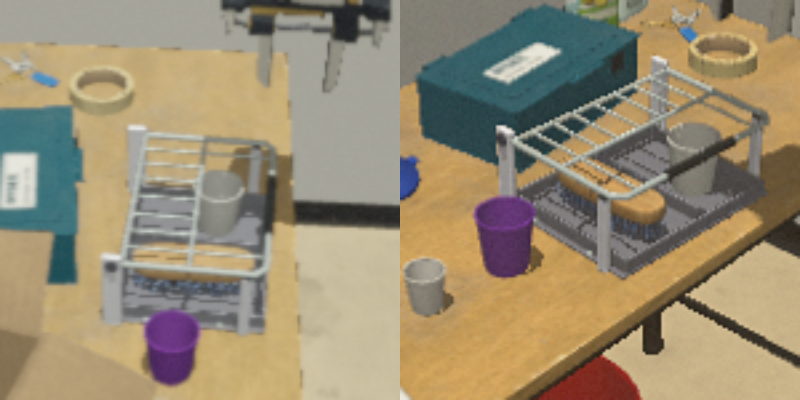

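The guard is fully down, with the brush flat in the left bay at (610,195) and the cup upright in the right bay at (693,158). The gripper is clear of everything.

```bash
python3 -c "
from plant import robot
print(robot.close_job())"
```

```text
the job is handed in; nothing more can be done
None
```

The job is done and handed in at about 20 s: the guard stayed open by itself, the brush lies flat front to back in the left bay, the cup stands upright in the right bay, the guard is fully closed over them, and the arm never went near the marker, tape roll or white bottle.

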